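# Bring the brass bowl under the spout and set the brake

### The job

With one finger, push on the upright spokes of the round herb turntable until the brass bowl stands centred under the brass funnel's spout; then, with the table at rest, push the red brake lever round until it meets its stop post. Push gently: nothing is pinched or lifted, the bowls and the jar riding on the turntable must not be touched, and the weight and the bottle beside it stay where they are.

Things in the scene. Friction and masses are not known exactly. Their poses are not given: they have to be found in the camera images.
- stand: Fixed wooden stand; origin on the work surface, on the turntable's axis; x points from there to the spout's column (brass, 18 mm thick, 217 mm high, 225 mm out). An arm from it carries a brass funnel (80 mm wide, 180 to 235 mm high) with a spout (24 mm wide, 140 to 180 mm high), its axis 135 mm from the turntable's axis. The brake lever is at its +y side.
- spout_outlet (a point): Centre of the spout's lower mouth, 135 mm from the turntable's axis, 140 mm above the work surface; axes as the stand's.
- wheel: Round green turntable, 360 mm wide, top face 40 mm above the work surface; origin on its vertical axis at the work surface's height; its axes turn with it. Turns freely two turns either way (0.2 N m of friction, 2.5 N at 80 mm radius), stays where left. Four dark upright spokes (boards 8 mm thick, 15 to 130 mm from the axis, 40 to 85 mm above the work surface) lie along its +x, +y, -x, -y.
- brass_bowl: Loose brass bowl, 68 mm wide, 34 mm high; origin at the centre of its underside. It rides on the turntable by friction. Like the other two things there it stands half-way between two spokes, centre 135 mm from the axis; one of the four places is empty. The dark steel hub between the spokes is 40 mm wide, its top 102 mm above the work surface.
- white_bowl: Loose white porcelain bowl of the same size on the turntable; origin at the centre of its underside.
- jar: Loose amber glass jar with black cap, 52 mm wide and 55 mm high, on the turntable; origin at the centre of its underside.
- brake (a joint): Angle of the red brake lever (rad): 0 when it points outward along the stand's +y; grows as it swings clockwise seen from above, to 1.5 where it meets the steel stop post and points nearly along the stand's +x. Starts between 0 and 0.3, needs about 1.5 N at 70 mm from the pivot, stays where left. It does not change how stiffly the turntable turns.
- brake_pivot (a point): Point on the vertical axis of the brake lever, 55 mm above the work surface (mid height of the lever); axes as the stand's. The lever is a bar 14 mm thick, from 40 to 70 mm above the work surface, reaching 100 mm out from this point.
- brake_tip (a point): Middle of the free end of the brake lever, 100 mm from its pivot; the lever runs along this point's y axis.
- weight: Loose brass scale weight, 40 mm wide and 58 mm high, standing on the work surface at the stand's -y side; origin at the centre of its underside.
- bottle: Loose blue-glazed bottle, 44 mm wide and 100 mm high, standing on the work surface beyond the brake lever; origin at the centre of its underside.
Not all that is in view belongs to the job. What is shaped like the white_bowl but pink or purple is not meant. There is more than one size of the jar; the job needs the smallest.

How it is judged (in metres and radians):
On the way, in this order (a step that is already met when the one before it is completed fails the run):
1. the brass bowl stands at rest under the spout, the brake not yet set (horizontal distance between brass_bowl and spout_outlet below 0.015 m and angular speed of wheel below 0.05 rad/s and value of joint brake below 0.7 rad), for 0.3 s.
2. the brake lever is swung to its stop (value of joint brake above 1.38 rad), for 0.2 s.
At the end, for the whole second after the job is handed in: The brass bowl stands upright on the turntable, at rest, its centre within 15 mm (seen from above) of the spout's centre; the brake lever is within 0.12 rad of its stop; the white bowl and the jar stand upright on the turntable; the weight and the bottle are within 15 mm of where they stood (horizontal distance between brass_bowl and spout_outlet below 0.015 m and value of joint brake above 1.38 rad and angular speed of wheel below 0.05 rad/s and linear speed of brass_bowl below 0.02 m/s and angle between each of brass_bowl, white_bowl, jar's own z axis and vertical below 0.15 rad and height (world z) of each of brass_bowl, white_bowl, jar above 0.035 m and distance of each of weight, bottle from where it was at the start of the episode below 0.015 m); the robot touches nothing.
It fails at once if the robot touches a bowl or the jar on the turntable (contact force between any of the fingers, the arm and brass_bowl above 0.5 N or contact force between any of the fingers, the arm and white_bowl above 0.5 N or contact force between any of the fingers, the arm and jar above 0.5 N).
It fails at once if a bowl or the jar is lifted off the turntable (height (world z) of any of brass_bowl, white_bowl, jar above 0.05 m).
It fails at once if the weight or the bottle is moved more than 15 mm (distance of any of weight, bottle from where it was at the start of the episode above 0.015 m).
It fails at once if the turntable, the stand or its lever is pinched or shoved with more than 70 N (contact force between the fingers and wheel above 70 N or contact force between the fingers and stand above 70 N).
It also fails if it takes over 72 s, if anything falls off the work surface, if the arm or the gripper's body presses on something with over 40 N, if the wrist force passes 120 N, or if a joint passes its speed limit or range.

### The arm

A 6-joint arm with a two-finger parallel gripper is mounted at the origin on the work surface. World frame = base frame: x ahead of the robot, y to its left, z up, the work surface at z = 0. Lengths are in m, angles in degrees, forces in N, time in s.
With the tool pointing down it reaches from about 0.25 to 0.775 m from the base axis. Payload 4 kg.
Tool frame: the origin (TCP) lies midway between the tips of the shut fingers; the grasp point (between the pads) lies bot.pinch_z behind it (bot.pinch_z is the distance from the TCP to the grasp point, in m); z points along the fingers, x is the direction in which the jaws open and shut, and the axes are right-handed (so a half turn about z gives the same grasp; the last joint's range is limited). The gripper opens to 94 mm and grips with 3 to 60 N. Pads are 16 mm wide; open, the fingers measure 119 mm over their backs; the gripper's body (75 mm by 177 mm) begins 78 mm behind the grasp point.
Start: joints at [61.186, 4.996, 78.535, -0, 96.463, -5.907], TCP at [0.214, 0.507, 0.206] pointing down, gripper open.
Joint ranges: [-177.83, 177.83], [-43.37, 116.18], [15.69, 146.23], [-61.86, 241.86], [9.47, 152.12], [-147.06, 147.06]. Speed limits (degrees/s): [159.86, 159.86, 180, 180, 180, 180].

### API

Orientations are given as a 3x3 rotation matrix whose columns are the frame's x, y, z axes.
In Python, from workcell import bot gives the robot as it stands.
- The arm moves only by the tool jog_arm, never from a script. Its argument "targets" is a list of rows, each an object of numbers: "hand": the gripper's target within -1 to 1 (shut at 1, half-way at 0, fully open at -1); "tx", "ty", "tz": the shift along the tool's x, y, z normalised to -1 to 1, where 1 is 0.3 m; "twist": the turn about the tool's z normalised to -1 to 1, where 1 is 180 degrees. A call has exactly 5 rows; each row shifts and turns the commanded pose from where the row before left it, along the tool's axes as they then stand; what a row does not reach is not made up. A row lasts 1/8 s, in which the tool goes at most 62.5 mm and 10.7 degrees, less where a joint would pass 70% of its speed; a pose out of reach is approached as far as the arm can. A call with a number of a shift or a turn outside -1 to 1 is refused whole. A call with a gripper value outside its range is refused whole. The fingers move at their own pace and stop on an object; "grip_force" is the grip in N (left out, the last holds). Time passes only in rows, so rows that do not move let the fingers close, or fill a call up. It gives the time, the measured TCP pose, the force and the opening at its end, in the units of the state.
- bot.state(): the state, without advancing time (a new reading comes with each control period).
- bot.get_image(name): name is "scene" or "top" or "wrist"; returns the picture (400x640x3 uint8, red, green, blue); there is no depth.
- bot.get_calibration(name): a dict with "K" (3x3 intrinsics, pixels), "R" (3x3) and "t" (3): a world point X has camera coordinates R X + t. Camera axes: x right, y down, z forward; pixel columns grow to the right and rows downward; lengths in m; the calibration is good to about 2 mm. A picture is of the moment at which its call begins: read the wrist's pose just before it. get_calibration takes no time and is no camera call; for the wrist camera it gives the pose at the moment of the call.
- bot.close_job(): hands the job in, once; it reports no verdict.
The state is a dict: "time": time; "joint_pos": joint angles; "joint_velocities": joint speeds; "joint_efforts": joint torques, N m; "tool_pos": TCP position; "eef_rot": TCP orientation; "wrist_force": force on the tool from outside, world axes, zero at the start; "wrist_torque": the same for the moment, N m; "opening": finger opening in m.
Only numpy, scipy, OpenCV 4.12 (cv2) and the standard library are available. Lean on these libraries where they do the work, as an engineer would, in place of code of your own. Each camera call takes 0.05 s, during which the arm holds its last target. There are 200 camera calls.

## Working session

There is one attempt and no reset: what is moved stays moved. The work goes in short steps, Python scripts to look and compute and a tool call to move; the robot and the scene stay as the last step left them, time stands still between calls to the robot, and variables do not carry over. Pictures are saved under pics/ and viewed, about 8 in all and at most 12, crops included, and the job is handed in when it is done.

Besides the shell and the picture viewer there is one more tool, called after ">>>" as name([rows], argument=value, ...), one row to a line, values as JSON. jog_arm: Moves the arm, as the interface text tells. Scaled input: -1 to 1 covers 0.3 m each way for a shift and 180 degrees each way for a turn. Its arguments: {"type":"object","properties":{"targets":{"type":"array","items":{"type":"object","properties":{"hand":{"type":"number"},"tx":{"type":"number","minimum":-1,"maximum":1},"ty":{"type":"number","minimum":-1,"maximum":1},"tz":{"type":"number","minimum":-1,"maximum":1},"twist":{"type":"number","minimum":-1,"maximum":1}}}},"grip_force":{"type":"number"}},"required":["targets"]}

```bash
mkdir -p pics; python3 - <<'E'
from workcell import bot
import cv2,numpy as np
np.set_printoptions(precision=4,suppress=True)
for n in("top","scene"):
    im=bot.get_image(n); cv2.imwrite(f"pics/{n}0.png",im[:,:,::-1]); c=bot.get_calibration(n); print(n,c["K"],c["R"],c["t"])
s=bot.state(); print(s["time"],s["tool_pos"],s["eef_rot"],bot.pinch_z)
E
```

```text
top [[506.5466   0.     318.2506]
 [  0.     506.5466 203.7258]
 [  0.       0.       1.    ]] [[-0.0114 -0.9999 -0.0091]
 [-0.9803  0.013  -0.1969]
 [ 0.197   0.0067 -0.9804]] [0.0617 0.6133 1.5899]
scene [[499.7655   0.     317.7148]
 [  0.     499.7655 194.8119]
 [  0.       0.       1.    ]] [[ 0.7611  0.6486 -0.0098]
 [ 0.5514 -0.6549 -0.5168]
 [-0.3416  0.3879 -0.856 ]] [-0.4842 -0.2462  1.5002]
0.1 [0.2139 0.5062 0.2044] [[ 0.3893  0.9211 -0.0009]
 [ 0.9211 -0.3893 -0.0017]
 [-0.002  -0.0002 -1.    ]] 0.0188
```

View pics/top0.png

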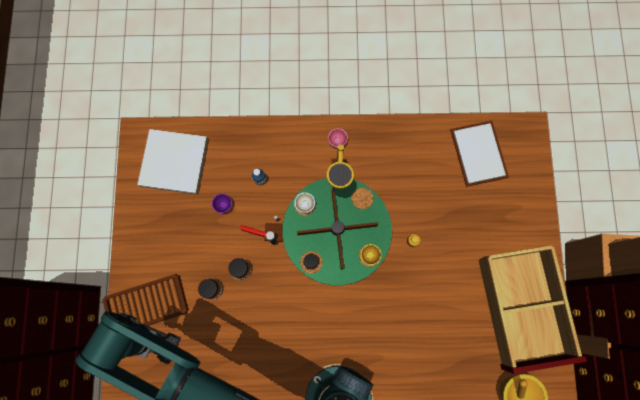

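View pics/scene0.png

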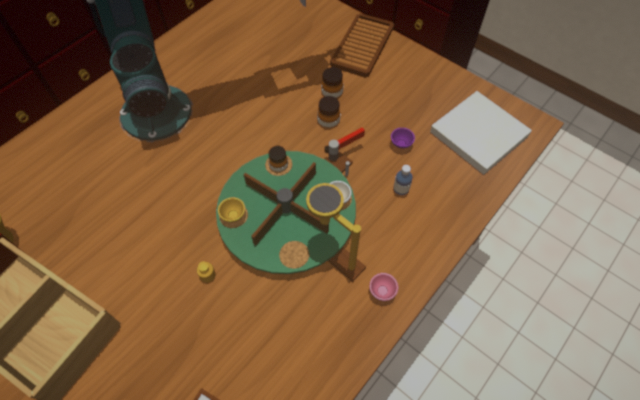

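```bash
cat > h.py <<'E'
import cv2,numpy as np
from workcell import bot
np.set_printoptions(precision=4,suppress=True)
def ray(n,uv,z,c=None):
    c=c or bot.get_calibration(n); uv=np.atleast_2d(uv).astype(float)
    d=np.c_[uv,np.ones(len(uv))]@np.linalg.inv(c["K"]).T@c["R"]; o=-c["R"].T@c["t"]
    return (o+d*((z-o[2])/d[:,2])[:,None])[:,:2]
def proj(n,X,c=None):
    c=c or bot.get_calibration(n); p=(np.atleast_2d(X)@c["R"].T+c["t"])@c["K"].T; return p[:,:2]/p[:,2:]
def mask(im,lo,hi): return cv2.inRange(cv2.cvtColor(im,cv2.COLOR_RGB2HSV),lo,hi)
def blobs(m,amin=15):
    n,l,s,c=cv2.connectedComponentsWithStats(m); return [(i,s[i],c[i]) for i in range(1,n) if s[i,4]>=amin],l
E
cat > m.py <<'E'
from h import *
im=cv2.imread("pics/top0.png")[:,:,::-1].copy()
g=mask(im,(60,80,30),(90,255,255)); g[:, :270]=0; g[300:]=0
b,l=blobs(g,500)
cs=max(cv2.findContours(g,0,1)[0],key=cv2.contourArea)
h=cv2.convexHull(cs)[:,0]; P=ray("top",h,.04)
from scipy.optimize import least_squares
f=least_squares(lambda p:np.hypot(*(P-p[:2]).T)-p[2],[.45,0,.18],loss='soft_l1',f_scale=.002); C=f.x[:2]; print("wheel",f.x,abs(f.fun).max())
print("hub px predicted",proj("top",[*C,.102]))
for nm,lo,hi,z in(("yellow",(18,110,70),(32,255,255),.074),("red",(0,180,100),(6,255,255),.07),("blue",(100,80,40),(125,255,255),.09)):
    b,l=blobs(mask(im,lo,hi),12)
    for i,s,c in b:
        if 230<c[0]<440 and 110<c[1]<300: print(nm,s,c,ray("top",c,z))
# spokes: dark pixels, at z=.085
v=cv2.cvtColor(im,cv2.COLOR_RGB2HSV)
ys,xs=np.nonzero((v[:,:,2]<110)&(g==0)); Q=ray("top",np.c_[xs,ys],.085)-C; r=np.hypot(*Q.T); k=(r>.03)&(r<.09)
a=np.degrees(np.arctan2(Q[k,1],Q[k,0])); print("spoke pix",k.sum()); 
print(np.histogram(a,bins=np.arange(-180,181,10)))
m4=np.degrees(np.angle(np.exp(1j*4*np.radians(a)).mean()))/4; print("spoke angle mod90",m4)
cv2.imwrite("pics/crop0.png",cv2.resize(im[125:300,190:430],None,fx=3.3,fy=3.3,interpolation=2)[:,:,::-1])
E
python3 m.py
```

```text
wheel [ 0.531  -0.0049  0.1767] 0.0019415755901220355
hub px predicted [[337.1851 226.7776]]
yellow [326 145  28  44 318] [339.8648 168.8679] [[ 0.727  -0.0181]]
yellow [408 234  12  13 121] [413.438  239.7686] [[ 0.4904 -0.2475]]
yellow [359 244  23  23 395] [369.9367 254.7215] [[ 0.4446 -0.1077]]
yellow [331 285  13   1  13] [337. 285.] [[ 0.3511 -0.0017]]
red [240 226  26  11 123] [252.748  230.6748] [[0.5268 0.2655]]
blue [252 171  13  11  71] [258.7465 177.0423] [[0.6989 0.2457]]
spoke pix 314
(array([54,  8,  0,  0,  0,  0,  0,  0, 15, 65, 10,  0,  0,  0,  0,  0,  0,
        6, 52,  8,  0,  0,  0,  0,  0,  0,  3, 61, 25,  1,  0,  0,  0,  0,
        0,  6]), array([-180, -170, -160, -150, -140, -130, -120, -110, -100,  -90,  -80,
        -70,  -60,  -50,  -40,  -30,  -20,  -10,    0,   10,   20,   30,
         40,   50,   60,   70,   80,   90,  100,  110,  120,  130,  140,
        150,  160,  170,  180]))
spoke angle mod90 5.613066400829882
```

View pics/crop0.png

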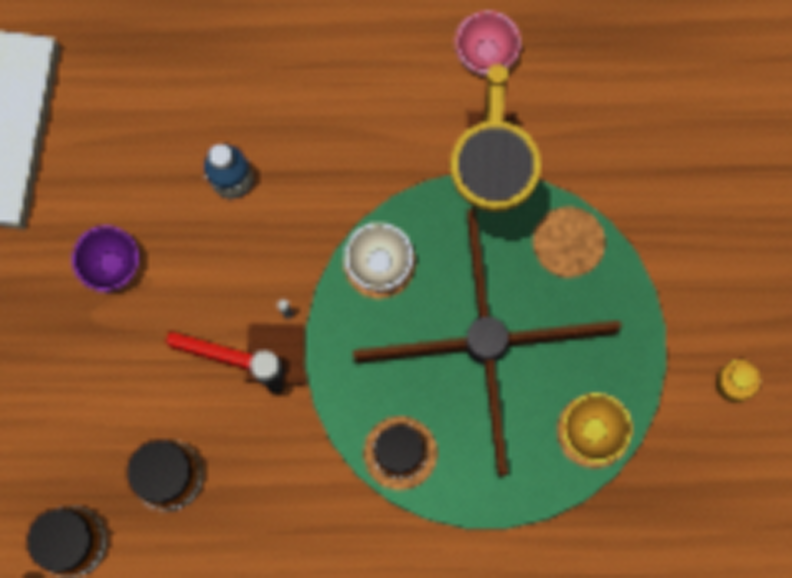

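```bash
python3 - <<'E'
from h import *
C=np.array([.531,-.0049])
def p(u,v,z): return ray("top",[190+u/3.3,125+v/3.3],z)[0]
for n,u,v,z in(("hub",488,338,.102),("funnel",497,165,.235),("column",498,73,.217),("bowl",597,428,.074),("white",380,258,.074),("jar",400,449,.095),("levtip",172,340,.07),("knob",265,366,.08),("post",284,303,.07),("bottle",222,156,.1),("sp0",475,213,.085),("sp-90",618,327,.085),("sp180",502,473,.085),("sp90",357,356,.085)):
    q=p(u,v,z); d=q-C; print(n,q,"r %.4f ang %.2f"%(np.hypot(*d),np.degrees(np.arctan2(d[1],d[0]))))
E
```

```text
hub [ 0.5289 -0.007 ] r 0.0029 ang -134.38
funnel [ 0.6644 -0.0138] r 0.1337 ang -3.80
column [ 0.7557 -0.0171] r 0.2250 ang -3.11
bowl [ 0.4446 -0.1108] r 0.1367 ang -129.21
white [0.6138 0.0964] r 0.1309 ang 50.75
jar [0.425 0.078] r 0.1346 ang 141.97
levtip [0.5358 0.2998] r 0.3047 ang 89.10
knob [0.5078 0.2079] r 0.2141 ang 96.23
post [0.571  0.1908] r 0.1997 ang 78.46
bottle [0.7123 0.2494] r 0.3123 ang 54.51
sp0 [0.6553 0.0028] r 0.1245 ang 3.56
sp-90 [ 0.5406 -0.1331] r 0.1285 ang -85.70
sp180 [ 0.402  -0.0183] r 0.1297 ang -174.05
sp90 [0.5156 0.1188] r 0.1247 ang 97.07
```

>>> jog_arm([
  {"hand":1,"twist":0.057},
  {"hand":1,"twist":0.057},
  {"hand":1,"twist":0.057},
  {"hand":1,"twist":0.057},
  {"hand":1,"twist":0.057},
], grip_force=10)

```text
invalid input
```

>>> jog_arm([
  {"tx":0,"ty":0,"tz":0,"hand":1,"twist":0.057},
  {"tx":0,"ty":0,"tz":0,"hand":1,"twist":0.057},
  {"tx":0,"ty":0,"tz":0,"hand":1,"twist":0.057},
  {"tx":0,"ty":0,"tz":0,"hand":1,"twist":0.057},
  {"tx":0,"ty":0,"tz":0,"hand":1,"twist":0.057},
], grip_force=10)

```text
time: 0.72
tool_pos: [0.2139, 0.5063, 0.2048]
eef_rot: [[0.964, 0.266, -0.001], [0.266, -0.964, -0.001], [-0.001, 0.001, -1.0]]
wrist_force: [-0.1, 0.1, 0.0]
opening: 0.0474
```

>>> jog_arm([
  {"tx":0,"ty":0,"tz":0,"hand":1,"twist":0.057},
  {"tx":0.07,"ty":0.189,"tz":0,"hand":1,"twist":0},
  {"tx":0.07,"ty":0.189,"tz":0,"hand":1,"twist":0},
  {"tx":0.07,"ty":0.189,"tz":0,"hand":1,"twist":0},
  {"tx":0.07,"ty":0.189,"tz":0,"hand":1,"twist":0},
])

```text
time: 1.35
tool_pos: [0.3198, 0.2872, 0.205]
eef_rot: [[0.995, 0.097, -0.0], [0.097, -0.995, -0.0], [-0.0, 0.0, -1.0]]
wrist_force: [0.9, 0.6, -0.1]
opening: 0.0005
```

>>> jog_arm([
  {"tx":0.07,"ty":0.189,"tz":0,"hand":1,"twist":0},
  {"tx":0.07,"ty":0.189,"tz":0,"hand":1,"twist":0},
  {"tx":0.07,"ty":0.189,"tz":0,"hand":1,"twist":0},
  {"tx":0.07,"ty":0.189,"tz":0,"hand":1,"twist":0},
  {"tx":0.0,"ty":0.0,"tz":0,"hand":1,"twist":0},
])

```text
time: 1.98
tool_pos: [0.4258, 0.0678, 0.2047]
eef_rot: [[0.996, 0.089, -0.002], [0.089, -0.996, -0.001], [-0.002, 0.001, -1.0]]
wrist_force: [0.2, 0.4, 0.4]
opening: 0.0006
```

>>> jog_arm([
  {"tx":0.057,"ty":0.176,"tz":0,"hand":1,"twist":0},
  {"tx":0,"ty":0,"tz":0,"hand":1,"twist":0},
  {"tx":0,"ty":0,"tz":0,"hand":1,"twist":0},
  {"tx":0,"ty":0,"tz":0,"hand":1,"twist":0},
  {"tx":0,"ty":0,"tz":0,"hand":1,"twist":0},
])

```text
time: 2.6
tool_pos: [0.4468, 0.0216, 0.2056]
eef_rot: [[0.995, 0.098, 0.0], [0.098, -0.995, 0.0], [0.0, -0.0, -1.0]]
wrist_force: [0.2, -0.5, -0.2]
opening: 0.0006
```

```bash
python3 - <<'E'
from h import *
c=bot.get_calibration("wrist"); im=bot.get_image("wrist"); cv2.imwrite("pics/w1.png",im[:,:,::-1]); s=bot.state(); print(s["tool_pos"],-c["R"].T@c["t"],c["R"])
E
```

```text
[0.4469 0.0214 0.2056] [0.4418 0.0859 0.3846] [[ 0.9952  0.098   0.0007]
 [ 0.0953 -0.9694  0.2262]
 [ 0.0228 -0.225  -0.9741]]
```

View pics/w1.png

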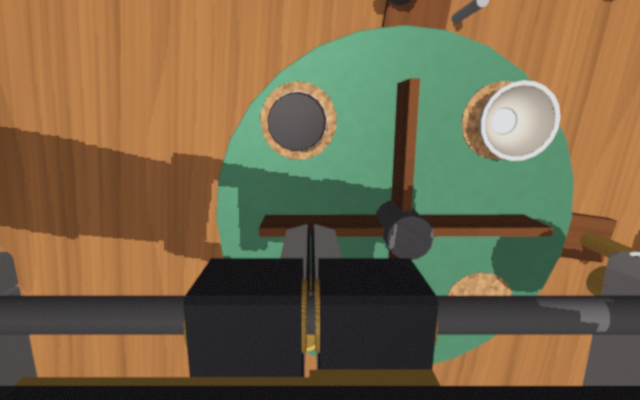

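```bash
python3 - <<'E'
from h import *
for n,u,v,z in(("hub",409,238,.102),("sp180",262,232,.085),("sp0",550,231,.085),("sp90",413,80,.085),("white",522,120,.074)): print(n,ray("wrist",[u,v],z))
E
```

```text
hub [[ 0.5341 -0.0057]]
sp180 [[ 0.4094 -0.0184]]
sp0 [[0.6627 0.0074]]
sp90 [[0.5214 0.1213]]
white [[0.6222 0.0996]]
```

>>> jog_arm([
  {"tx":0,"ty":0,"tz":0.124,"hand":1,"twist":0},
  {"tx":0,"ty":0,"tz":0.124,"hand":1,"twist":0},
  {"tx":0,"ty":0,"tz":0.124,"hand":1,"twist":0},
  {"tx":0,"ty":0,"tz":0.123,"hand":1,"twist":0},
  {"tx":0,"ty":0,"tz":0,"hand":1,"twist":0},
])

```text
time: 3.28
tool_pos: [0.4443, 0.0211, 0.0541]
eef_rot: [[0.995, 0.097, -0.007], [0.097, -0.995, 0.001], [-0.007, -0.001, -1.0]]
wrist_force: [-0.4, 0.6, -0.2]
opening: 0.0004
```

>>> jog_arm([
  {"tx":0,"ty":0.025,"tz":0,"hand":1,"twist":0},
  {"tx":0,"ty":0.02,"tz":0,"hand":1,"twist":0},
  {"tx":0,"ty":0.015,"tz":0,"hand":1,"twist":0},
  {"tx":0,"ty":0.01,"tz":0,"hand":1,"twist":0},
  {"tx":0,"ty":0.01,"tz":0,"hand":1,"twist":0},
])

```text
time: 3.9
tool_pos: [0.4499, -0.0028, 0.0577]
eef_rot: [[0.995, 0.096, 0.001], [0.096, -0.995, 0.002], [0.001, -0.002, -1.0]]
wrist_force: [-0.1, 3.1, 3.0]
opening: 0.0007
```

>>> jog_arm([
  {"tx":-0.001,"ty":0.0096,"tz":0,"hand":1,"twist":-0.0111},
  {"tx":-0.002,"ty":0.0192,"tz":0,"hand":1,"twist":-0.0222},
  {"tx":-0.002,"ty":0.0192,"tz":0,"hand":1,"twist":-0.0222},
  {"tx":-0.002,"ty":0.0192,"tz":0,"hand":1,"twist":-0.0222},
  {"tx":-0.002,"ty":0.0192,"tz":0,"hand":1,"twist":-0.0222},
])

```text
time: 4.53
tool_pos: [0.453, -0.0286, 0.0574]
eef_rot: [[0.916, 0.402, 0.001], [0.402, -0.916, 0.002], [0.002, -0.001, -1.0]]
wrist_force: [0.4, 3.6, 2.1]
opening: 0.0006
```

>>> jog_arm([
  {"tx":-0.002,"ty":0.0192,"tz":0,"hand":1,"twist":-0.0222},
  {"tx":-0.002,"ty":0.0192,"tz":0,"hand":1,"twist":-0.0222},
  {"tx":-0.002,"ty":0.0192,"tz":0,"hand":1,"twist":-0.0222},
  {"tx":-0.002,"ty":0.0192,"tz":0,"hand":1,"twist":-0.0222},
  {"tx":-0.002,"ty":0.0192,"tz":0,"hand":1,"twist":-0.0222},
])

```text
time: 5.15
tool_pos: [0.4646, -0.0545, 0.057]
eef_rot: [[0.723, 0.69, -0.001], [0.69, -0.723, 0.002], [0.001, -0.002, -1.0]]
wrist_force: [-0.1, 3.0, 2.3]
opening: 0.0006
```

>>> jog_arm([
  {"tx":-0.002,"ty":0.0192,"tz":0,"hand":1,"twist":-0.0222},
  {"tx":-0.002,"ty":0.0192,"tz":0,"hand":1,"twist":-0.0222},
  {"tx":-0.002,"ty":0.0192,"tz":0,"hand":1,"twist":-0.0222},
  {"tx":-0.002,"ty":0.0192,"tz":0,"hand":1,"twist":-0.0222},
  {"tx":-0.002,"ty":0.0192,"tz":0,"hand":1,"twist":-0.0222},
])

```text
time: 5.78
tool_pos: [0.4846, -0.075, 0.0568]
eef_rot: [[0.444, 0.896, -0.002], [0.896, -0.444, 0.001], [-0.0, -0.003, -1.0]]
wrist_force: [-1.7, 2.8, 1.5]
opening: 0.0001
```

>>> jog_arm([
  {"tx":-0.002,"ty":0.0192,"tz":0,"hand":1,"twist":-0.0222},
  {"tx":-0.002,"ty":0.0192,"tz":0,"hand":1,"twist":-0.0222},
  {"tx":-0.002,"ty":0.0192,"tz":0,"hand":1,"twist":-0.0222},
  {"tx":-0.002,"ty":0.0192,"tz":0,"hand":1,"twist":-0.0222},
  {"tx":0,"ty":0,"tz":0,"hand":1,"twist":0},
])

```text
time: 6.4
tool_pos: [0.5062, -0.0862, 0.0567]
eef_rot: [[0.184, 0.983, -0.0], [0.983, -0.184, -0.001], [-0.001, -0.0, -1.0]]
wrist_force: [-0.0, -0.2, 0.2]
opening: 0.0007
```

>>> jog_arm([
  {"tx":0,"ty":-0.08,"tz":0,"hand":1,"twist":0},
  {"tx":0,"ty":0,"tz":-0.1,"hand":1,"twist":0},
  {"tx":0,"ty":0,"tz":-0.12,"hand":1,"twist":0},
  {"tx":0,"ty":0,"tz":-0.12,"hand":1,"twist":0},
  {"tx":0,"ty":0,"tz":-0.12,"hand":1,"twist":0},
])

```text
time: 7.02
tool_pos: [0.4823, -0.0816, 0.196]
eef_rot: [[0.184, 0.983, 0.0], [0.983, -0.184, -0.001], [-0.001, 0.0, -1.0]]
wrist_force: [-0.2, 0.6, -0.7]
opening: 0.0002
```

>>> jog_arm([
  {"tx":0,"ty":-0.1,"tz":0,"hand":1,"twist":0.058},
  {"tx":0,"ty":-0.1,"tz":0,"hand":1,"twist":0.058},
  {"tx":0,"ty":-0.1,"tz":0,"hand":1,"twist":0.058},
  {"tx":0,"ty":-0.1,"tz":0,"hand":1,"twist":0.058},
  {"tx":0,"ty":0,"tz":0,"hand":1,"twist":0.058},
])

```text
time: 7.65
tool_pos: [0.376, -0.0288, 0.1952]
eef_rot: [[0.892, 0.453, 0.001], [0.453, -0.892, -0.001], [0.001, 0.001, -1.0]]
wrist_force: [0.8, -0.3, -0.6]
opening: 0.0005
```

```bash
cat > sp.py <<'E'
from h import *
import sys
im=bot.get_image("top"); cv2.imwrite(f"pics/{sys.argv[1]}.png",cv2.resize(im[125:300,190:430],None,fx=3.3,fy=3.3,interpolation=2)[:,:,::-1])
print(bot.state()["tool_pos"])
E
python3 sp.py t2
```

```text
[ 0.3765 -0.0292  0.1951]
```

View pics/t2.png

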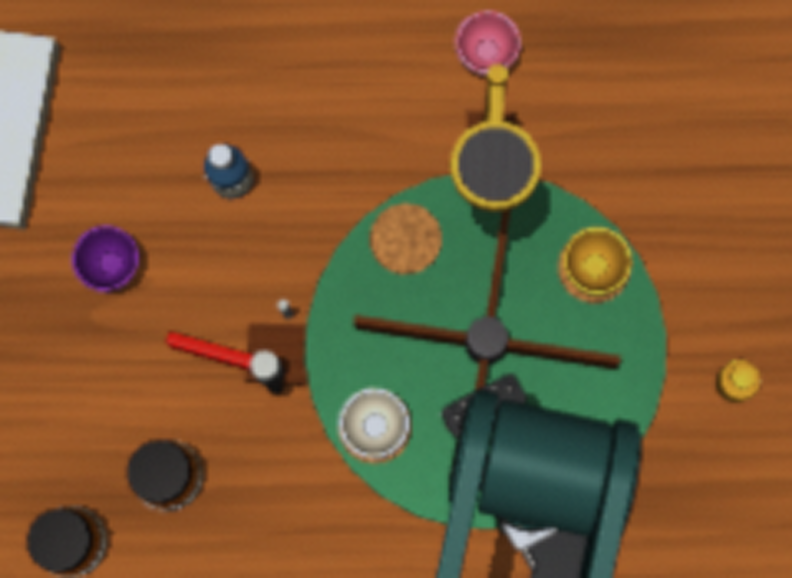

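```bash
python3 - <<'E'
from h import *
C=np.array([.5315,-.006])
for n,u,v,z in(("bowl0",597,428,.074),("bowl",597,261,.074),("white",374,424,.074),("spR",619,361,.085),("spL",357,322,.085),("funnel",497,165,.235),("column",498,73,.217)):
    q=ray("top",[190+u/3.3,125+v/3.3],z)[0]; d=q-C; print(n,q,"r %.4f ang %.2f"%(np.hypot(*d),np.degrees(np.arctan2(d[1],d[0]))))
E
```

```text
bowl0 [ 0.4446 -0.1108] r 0.1361 ang -129.67
bowl [ 0.608 -0.116] r 0.1340 ang -55.19
white [0.4511 0.1032] r 0.1356 ang 126.35
spR [ 0.5076 -0.1329] r 0.1291 ang -100.67
spL [0.5488 0.1187] r 0.1259 ang 82.11
funnel [ 0.6644 -0.0138] r 0.1331 ang -3.34
column [ 0.7557 -0.0171] r 0.2245 ang -2.84
```

>>> jog_arm([
  {"tx":0,"ty":0,"tz":0,"hand":1,"twist":0.05},
  {"tx":0,"ty":0,"tz":0,"hand":1,"twist":0.05},
  {"tx":0,"ty":0,"tz":0,"hand":1,"twist":0.05},
  {"tx":0,"ty":0,"tz":0,"hand":1,"twist":0.05},
  {"tx":0,"ty":0,"tz":0,"hand":1,"twist":0},
])

```text
time: 8.32
tool_pos: [0.3771, -0.0297, 0.1948]
eef_rot: [[0.989, -0.149, -0.0], [-0.149, -0.989, -0.0], [-0.0, 0.0, -1.0]]
wrist_force: [-0.6, -0.7, 1.0]
opening: 0.0002
```

>>> jog_arm([
  {"tx":0.073,"ty":-0.089,"tz":0,"hand":1,"twist":0},
  {"tx":0.073,"ty":-0.089,"tz":0,"hand":1,"twist":0},
  {"tx":0.073,"ty":-0.089,"tz":0,"hand":1,"twist":0},
  {"tx":0,"ty":0,"tz":0,"hand":1,"twist":0},
  {"tx":0,"ty":0,"tz":0,"hand":1,"twist":0},
])

```text
time: 8.95
tool_pos: [0.4537, 0.0393, 0.1947]
eef_rot: [[0.989, -0.15, -0.001], [-0.15, -0.989, -0.001], [-0.001, 0.001, -1.0]]
wrist_force: [-0.6, 0.1, 0.3]
opening: 0.0003
```

>>> jog_arm([
  {"tx":0,"ty":0,"tz":0.115,"hand":1,"twist":0},
  {"tx":0,"ty":0,"tz":0.115,"hand":1,"twist":0},
  {"tx":0,"ty":0,"tz":0.115,"hand":1,"twist":0},
  {"tx":0,"ty":0,"tz":0.115,"hand":1,"twist":0},
  {"tx":0,"ty":0,"tz":0,"hand":1,"twist":0},
])

```text
time: 9.57
tool_pos: [0.4511, 0.039, 0.0545]
eef_rot: [[0.988, -0.152, -0.006], [-0.152, -0.988, -0.0], [-0.006, 0.001, -1.0]]
wrist_force: [0.2, 0.7, -0.2]
opening: 0.0003
```

>>> jog_arm([
  {"tx":0,"ty":0.025,"tz":0,"hand":1,"twist":0},
  {"tx":0,"ty":0.017,"tz":0,"hand":1,"twist":0},
  {"tx":0,"ty":0.012,"tz":0,"hand":1,"twist":0},
  {"tx":0,"ty":0.01,"tz":0,"hand":1,"twist":0},
  {"tx":0,"ty":0.005,"tz":0,"hand":1,"twist":0},
])

```text
time: 10.2
tool_pos: [0.4518, 0.0198, 0.0578]
eef_rot: [[0.988, -0.152, 0.002], [-0.152, -0.988, 0.001], [0.002, -0.002, -1.0]]
wrist_force: [-0.1, 3.8, 3.6]
opening: 0.0005
```

>>> jog_arm([
  {"tx":-0.001,"ty":0.0096,"tz":0,"hand":1,"twist":-0.0111},
  {"tx":-0.002,"ty":0.0192,"tz":0,"hand":1,"twist":-0.0222},
  {"tx":-0.002,"ty":0.0192,"tz":0,"hand":1,"twist":-0.0222},
  {"tx":-0.002,"ty":0.0192,"tz":0,"hand":1,"twist":-0.0222},
  {"tx":-0.002,"ty":0.0192,"tz":0,"hand":1,"twist":-0.0222},
])

```text
time: 10.82
tool_pos: [0.4479, -0.0058, 0.0574]
eef_rot: [[0.987, 0.163, 0.001], [0.163, -0.987, 0.001], [0.001, -0.001, -1.0]]
wrist_force: [0.8, 2.5, 2.1]
opening: 0.0006
```

>>> jog_arm([
  {"tx":-0.002,"ty":0.0192,"tz":0,"hand":1,"twist":-0.0222},
  {"tx":-0.002,"ty":0.0192,"tz":0,"hand":1,"twist":-0.0222},
  {"tx":-0.002,"ty":0.0192,"tz":0,"hand":1,"twist":-0.0222},
  {"tx":-0.002,"ty":0.0192,"tz":0,"hand":1,"twist":-0.0222},
  {"tx":-0.001,"ty":0.0096,"tz":0,"hand":1,"twist":-0.0111},
])

```text
time: 11.45
tool_pos: [0.4519, -0.0318, 0.0569]
eef_rot: [[0.889, 0.459, -0.001], [0.459, -0.889, 0.001], [-0.001, -0.001, -1.0]]
wrist_force: [-1.2, 2.7, 2.2]
opening: 0.0007
```

>>> jog_arm([
  {"tx":-0.002,"ty":0.0192,"tz":0,"hand":1,"twist":-0.0222},
  {"tx":-0.002,"ty":0.0192,"tz":0,"hand":1,"twist":-0.0222},
  {"tx":-0.001,"ty":0.0096,"tz":0,"hand":1,"twist":-0.0111},
  {"tx":0,"ty":0,"tz":0,"hand":1,"twist":0},
  {"tx":0,"ty":0,"tz":0,"hand":1,"twist":0},
])

```text
time: 12.08
tool_pos: [0.4581, -0.0452, 0.0567]
eef_rot: [[0.797, 0.604, -0.001], [0.604, -0.797, -0.0], [-0.001, -0.0, -1.0]]
wrist_force: [-0.4, -0.2, 1.2]
opening: 0.0003
```

```bash
python3 sp.py t3
```

```text
[ 0.4582 -0.0452  0.0568]
```

View pics/t3.png

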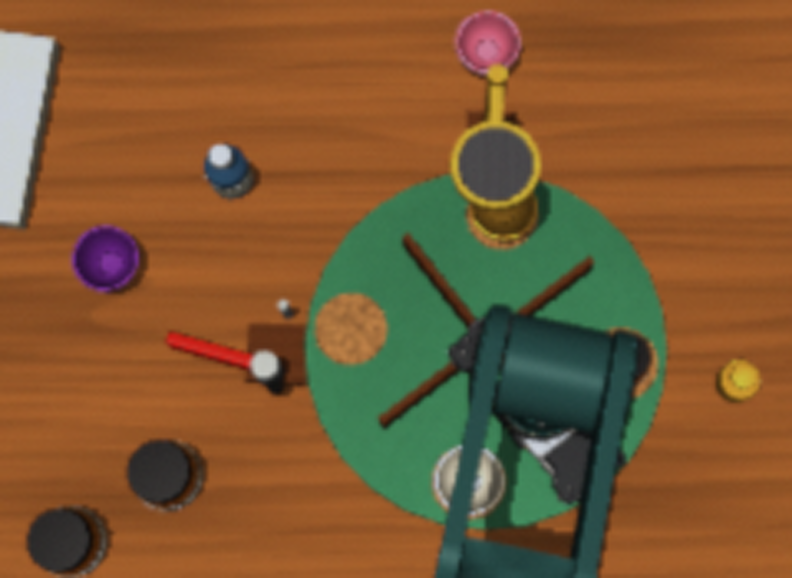

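```bash
python3 - <<'E'
from h import *
C=np.array([.5315,-.006]);P=[]
for u,v in((406,238),(590,262),(384,424)):
    q=ray("top",[190+u/3.3,125+v/3.3],.085)[0];P.append(q); d=q-C; print(q,"r %.4f ang %.2f"%(np.hypot(*d),np.degrees(np.arctan2(d[1],d[0]))))
d=P[2]-P[1]; print("line",np.degrees(np.arctan2(d[1],d[0])))
for a in (-3,-6,-9): 
  for z in (.06,): print(a,(proj("top",[*(C+.135*np.array([np.cos(np.radians(a)),np.sin(np.radians(a))])),z])-[190,125])*3.3)
E
```

```text
[0.6312 0.0706] r 0.1257 ang 37.54
[ 0.6049 -0.1081] r 0.1257 ang -54.28
[0.4499 0.0933] r 0.1285 ang 129.43
line 127.59499795460862
-3 [[490.2485 207.595 ]]
-6 [[497.347  208.0447]]
-9 [[504.4157 208.8557]]
```

>>> jog_arm([
  {"tx":-0.001,"ty":0.0096,"tz":0,"hand":1,"twist":-0.0111},
  {"tx":-0.001,"ty":0.0096,"tz":0,"hand":1,"twist":-0.0111},
  {"tx":-0.0005,"ty":0.0055,"tz":0,"hand":1,"twist":-0.0064},
  {"tx":0,"ty":0,"tz":0,"hand":1,"twist":0},
  {"tx":0,"ty":0,"tz":0,"hand":1,"twist":0},
])

```text
time: 12.75
tool_pos: [0.4621, -0.0513, 0.0567]
eef_rot: [[0.739, 0.674, -0.001], [0.674, -0.739, 0.0], [-0.0, -0.0, -1.0]]
wrist_force: [-1.8, 0.0, 0.5]
opening: 0.0005
```

>>> jog_arm([
  {"tx":0,"ty":-0.05,"tz":0,"hand":1,"twist":0},
  {"tx":0,"ty":0,"tz":-0.12,"hand":1,"twist":0},
  {"tx":0,"ty":0,"tz":-0.12,"hand":1,"twist":0},
  {"tx":0,"ty":0,"tz":-0.12,"hand":1,"twist":0},
  {"tx":0,"ty":0,"tz":-0.12,"hand":1,"twist":0},
])

```text
time: 13.38
tool_pos: [0.4522, -0.0396, 0.2024]
eef_rot: [[0.739, 0.674, 0.002], [0.674, -0.739, -0.0], [0.001, 0.001, -1.0]]
wrist_force: [1.0, -0.2, -0.2]
opening: 0.0007
```

```bash
python3 sp.py t4
```

```text
[ 0.4547 -0.0401  0.2081]
```

View pics/t4.png

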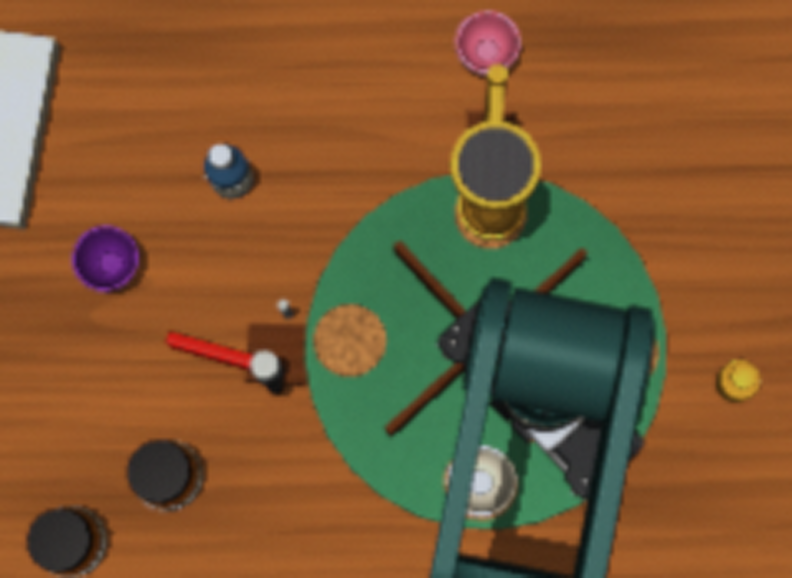

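>>> jog_arm([
  {"tx":0,"ty":0,"tz":0,"hand":1,"twist":-0.0453},
  {"tx":0,"ty":0,"tz":0,"hand":1,"twist":-0.0453},
  {"tx":0,"ty":0,"tz":0,"hand":1,"twist":-0.0453},
  {"tx":0,"ty":0,"tz":0,"hand":1,"twist":-0.0453},
  {"tx":0,"ty":0,"tz":0,"hand":1,"twist":0},
])

```text
time: 14.05
tool_pos: [0.4522, -0.0398, 0.2009]
eef_rot: [[0.26, 0.966, 0.001], [0.966, -0.26, 0.0], [0.0, 0.001, -1.0]]
wrist_force: [0.1, -0.2, 1.0]
opening: 0.0006
```

>>> jog_arm([
  {"tx":0.177,"ty":-0.028,"tz":0,"hand":1,"twist":0},
  {"tx":0.177,"ty":-0.028,"tz":0,"hand":1,"twist":0},
  {"tx":0.177,"ty":-0.028,"tz":0,"hand":1,"twist":0},
  {"tx":0.177,"ty":-0.028,"tz":0,"hand":1,"twist":0},
  {"tx":0.177,"ty":-0.028,"tz":0,"hand":1,"twist":0},
])

```text
time: 14.68
tool_pos: [0.4804, 0.2291, 0.2011]
eef_rot: [[0.262, 0.965, 0.001], [0.965, -0.262, 0.0], [0.001, 0.001, -1.0]]
wrist_force: [0.8, -1.3, 0.1]
opening: 0.0002
```

>>> jog_arm([
  {"tx":0.177,"ty":-0.028,"tz":0,"hand":1,"twist":0},
  {"tx":0,"ty":0,"tz":0,"hand":1,"twist":0},
  {"tx":0,"ty":0,"tz":0,"hand":1,"twist":0},
  {"tx":0,"ty":0,"tz":0,"hand":1,"twist":0},
  {"tx":0,"ty":0,"tz":0,"hand":1,"twist":0},
])

```text
time: 15.3
tool_pos: [0.4864, 0.2794, 0.2014]
eef_rot: [[0.261, 0.965, 0.001], [0.965, -0.261, 0.0], [0.0, 0.001, -1.0]]
wrist_force: [-0.4, -0.3, -0.3]
opening: 0.0004
```

```bash
python3 - <<'E'
from h import *
im=bot.get_image("wrist"); cv2.imwrite("pics/w5.png",im[:,:,::-1])
m=mask(im,(0,170,60),(6,255,255)); b,l=blobs(m,100)
for i,s,c in b:
    pts=cv2.boxPoints(cv2.minAreaRect(np.argwhere(l==i)[:,::-1].astype(np.float32))); print(s,c,pts.round(0).tolist(),ray("wrist",pts,.07).tolist())
E
```

```text
[260 222  42  23 570] [274.3035 232.386 ] [[260.0, 244.0], [260.0, 222.0], [301.0, 222.0], [301.0, 244.0]] [[0.5246219035600294, 0.22088728352260195], [0.5043452047388486, 0.2270906669868475], [0.5141179058406337, 0.2630843377581739], [0.5345436666908444, 0.2574167613823453]]
[321 224  33  22 383] [342.8355 233.5875] [[321.0, 224.0], [353.0, 224.0], [353.0, 245.0], [321.0, 245.0]] [[0.520724788416411, 0.2801615399238692], [0.5283660848216416, 0.30830415781396986], [0.5480836925053585, 0.3035337424915266], [0.5403310158963094, 0.27499078072002797]]
```

View pics/w5.png

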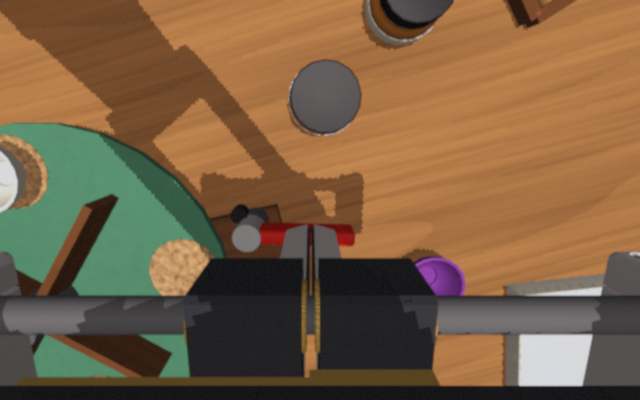

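>>> jog_arm([
  {"tx":0.023,"ty":0,"tz":0.126,"hand":1,"twist":0},
  {"tx":0,"ty":0,"tz":0.126,"hand":1,"twist":0},
  {"tx":0,"ty":0,"tz":0.126,"hand":1,"twist":0},
  {"tx":0,"ty":0,"tz":0.126,"hand":1,"twist":0},
  {"tx":0,"ty":0,"tz":0,"hand":1,"twist":0},
])

```text
time: 15.98
tool_pos: [0.4855, 0.2854, 0.0463]
eef_rot: [[0.26, 0.966, -0.007], [0.966, -0.26, -0.003], [-0.005, -0.006, -1.0]]
wrist_force: [-1.2, 0.8, -1.0]
opening: 0.0006
```

>>> jog_arm([
  {"tx":0,"ty":0.032,"tz":0,"hand":1,"twist":0},
  {"tx":0,"ty":0.025,"tz":0,"hand":1,"twist":0},
  {"tx":0,"ty":0.018,"tz":0,"hand":1,"twist":0},
  {"tx":0,"ty":0.013,"tz":0,"hand":1,"twist":0},
  {"tx":0,"ty":0.01,"tz":0,"hand":1,"twist":0},
])

```text
time: 16.6
tool_pos: [0.5167, 0.2795, 0.05]
eef_rot: [[0.259, 0.966, 0.0], [0.966, -0.259, 0.0], [0.0, 0.0, -1.0]]
wrist_force: [-1.2, 0.5, 0.7]
opening: 0.0006
```

>>> jog_arm([
  {"tx":0.0015,"ty":0.0082,"tz":0,"hand":1,"twist":0.0111},
  {"tx":0.003,"ty":0.0164,"tz":0,"hand":1,"twist":0.0222},
  {"tx":0.003,"ty":0.0164,"tz":0,"hand":1,"twist":0.0222},
  {"tx":0.003,"ty":0.0164,"tz":0,"hand":1,"twist":0.0222},
  {"tx":0.003,"ty":0.0164,"tz":0,"hand":1,"twist":0.0222},
])

```text
time: 17.23
tool_pos: [0.5377, 0.2753, 0.0498]
eef_rot: [[0.547, 0.837, -0.001], [0.837, -0.547, 0.0], [-0.0, -0.001, -1.0]]
wrist_force: [-1.7, 0.1, 1.9]
opening: 0.0006
```

>>> jog_arm([
  {"tx":0.003,"ty":0.0168,"tz":0,"hand":1,"twist":0.0222},
  {"tx":0.003,"ty":0.0168,"tz":0,"hand":1,"twist":0.0222},
  {"tx":0.003,"ty":0.0168,"tz":0,"hand":1,"twist":0.0222},
  {"tx":0.003,"ty":0.0168,"tz":0,"hand":1,"twist":0.0222},
  {"tx":0.003,"ty":0.0168,"tz":0,"hand":1,"twist":0.0222},
])

```text
time: 17.85
tool_pos: [0.5594, 0.2623, 0.0496]
eef_rot: [[0.8, 0.6, -0.002], [0.6, -0.8, 0.001], [-0.001, -0.002, -1.0]]
wrist_force: [-2.1, 2.2, 1.6]
opening: 0.0008
```

>>> jog_arm([
  {"tx":0.003,"ty":0.0168,"tz":0,"hand":1,"twist":0.0222},
  {"tx":0.003,"ty":0.0168,"tz":0,"hand":1,"twist":0.0222},
  {"tx":0.003,"ty":0.0168,"tz":0,"hand":1,"twist":0.0222},
  {"tx":0.003,"ty":0.0168,"tz":0,"hand":1,"twist":0.0222},
  {"tx":0.003,"ty":0.0168,"tz":0,"hand":1,"twist":0.0222},
])

```text
time: 18.48
tool_pos: [0.5754, 0.2428, 0.0494]
eef_rot: [[0.957, 0.29, -0.002], [0.29, -0.957, 0.001], [-0.002, -0.002, -1.0]]
wrist_force: [-1.9, 1.3, -0.0]
opening: 0.0002
```

>>> jog_arm([
  {"tx":0.002,"ty":0.0126,"tz":0,"hand":1,"twist":0.0167},
  {"tx":0.002,"ty":0.0126,"tz":0,"hand":1,"twist":0.0167},
  {"tx":0.002,"ty":0.0126,"tz":0,"hand":1,"twist":0.0167},
  {"tx":0.002,"ty":0.0126,"tz":0,"hand":1,"twist":0.0167},
  {"tx":0,"ty":0,"tz":0,"hand":1,"twist":0},
])

```text
time: 19.1
tool_pos: [0.5809, 0.2297, 0.0494]
eef_rot: [[0.996, 0.087, -0.002], [0.087, -0.996, 0.003], [-0.002, -0.003, -1.0]]
wrist_force: [-2.9, 4.6, 0.1]
opening: 0.0003
```

>>> jog_arm([
  {"tx":0.0,"ty":0.007,"tz":0,"hand":1,"twist":0.01},
  {"tx":0,"ty":0.007,"tz":0,"hand":1,"twist":0.01},
  {"tx":0,"ty":0,"tz":0,"hand":1,"twist":0},
  {"tx":0,"ty":0,"tz":0,"hand":1,"twist":0},
  {"tx":0,"ty":0,"tz":0,"hand":1,"twist":0},
])

```text
time: 19.73
tool_pos: [0.5815, 0.229, 0.0495]
eef_rot: [[1.0, 0.026, -0.0], [0.026, -1.0, 0.009], [-0.0, -0.009, -1.0]]
wrist_force: [-1.3, 12.2, -2.7]
opening: 0.0002
```

>>> jog_arm([
  {"tx":0,"ty":-0.03,"tz":0,"hand":1,"twist":0},
  {"tx":0,"ty":-0.05,"tz":0,"hand":1,"twist":0},
  {"tx":0,"ty":0,"tz":-0.12,"hand":1,"twist":0},
  {"tx":0,"ty":0,"tz":-0.16,"hand":1,"twist":0},
  {"tx":0,"ty":0,"tz":-0.2,"hand":1,"twist":0},
])

```text
time: 20.35
tool_pos: [0.581, 0.2476, 0.1937]
eef_rot: [[1.0, 0.024, -0.003], [0.024, -1.0, -0.002], [-0.003, 0.002, -1.0]]
wrist_force: [1.1, 0.9, 0.5]
opening: 0.0004
```

>>> jog_arm([
  {"tx":-0.14,"ty":-0.14,"tz":0,"hand":1,"twist":0},
  {"tx":-0.14,"ty":-0.14,"tz":0,"hand":1,"twist":0},
  {"tx":-0.14,"ty":-0.14,"tz":0,"hand":1,"twist":0},
  {"tx":-0.14,"ty":-0.14,"tz":0,"hand":1,"twist":0},
  {"tx":0,"ty":0,"tz":0,"hand":1,"twist":0},
])

```text
time: 20.98
tool_pos: [0.4066, 0.4144, 0.1942]
eef_rot: [[1.0, 0.031, 0.0], [0.031, -1.0, 0.001], [0.0, -0.001, -1.0]]
wrist_force: [-0.2, -0.4, -0.0]
opening: 0.0005
```

```bash
python3 sp.py t6
```

```text
[0.4083 0.4129 0.1941]
```

View pics/t6.png

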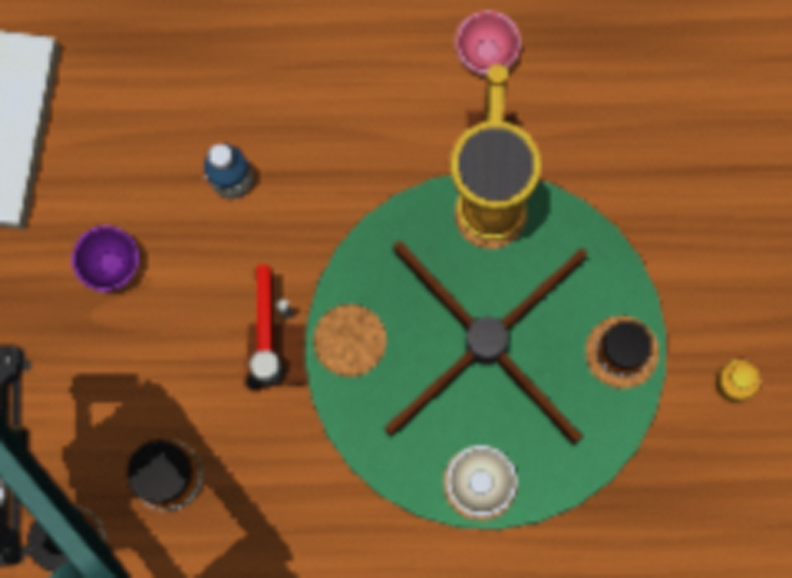

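```bash
python3 - <<'E'
from h import *
def p(u,v,z): return ray("top",[190+u/3.3,125+v/3.3],z)[0]
def ang(d): return np.degrees(np.arctan2(d[1],d[0]))
A,B,D,E=[p(u,v,.085) for u,v in((398,245),(584,254),(391,431),(577,438))]
C=(A+B+D+E)/4; print("hub",C,ang(A-E),ang(D-B)-90)
print("lever",ang(p(263,268,.07)-p(264,345,.07)),"jar",p(627,345,.095),"white",p(480,481,.074))
S=p(497,165,.235); K=p(498,73,.217); print("stand",ang(S-C),ang(K-C))
w=p(480,481,.074)-C; print("white r,ang",np.hypot(*w),ang(w))
# visible yellow of bowl below funnel
im=cv2.imread("pics/t6.png")[:,:,::-1]; m=mask(np.ascontiguousarray(im),(14,110,40),(34,255,255))
for v in(210,215,220): x=np.nonzero(m[v])[0]; x=x[(x>430)&(x<560)]; print(v,x.min(),x.max(),(x.min()+x.max())/2)
print((proj("top",[*(C+.135*np.array([np.cos(np.radians(-3)),np.sin(np.radians(-3))])),.074])-[190,125])*3.3)
E
```

```text
hub [ 0.5286 -0.007 ] 41.62344902653912 41.917810273395474
lever 1.1572570790718149 jar [ 0.5215 -0.14  ] white [0.3954 0.0024]
stand -2.872161213853056 -2.5660956699990978
white r,ang 0.13353014534807273 175.9969930360871
210 455 526 490.5
215 456 526 491.0
220 456 525 490.5
[[491.6975 207.1791]]
```

```bash
python3 -c "
from workcell import bot
s=bot.state();print(s['time'],s['wrist_force']);print(bot.close_job())"
```

```text
21.025 [ 0.68191429 -0.67358834 -0.01494548]
the job is handed in; nothing more can be done
None
```

I turned the turntable about 126° counter-clockwise with the shut fingers. I used two spokes one after the other, so the arm stayed clear of the funnel. Then, with the table at rest, I swung the brake lever to its stop and moved the arm clear before handing in at 21 s; the hand-in gives no verdict.

What the last top image and force readings showed:
- **Brass bowl:** its sideways position is about 1 mm from the spot under the spout. The funnel hides part of it, so I could not measure its final distance from the axis directly. That was 134–136 mm before the bowl went under, against a target of 135 mm.
- **Brake lever:** it points at about 1.2° in the world frame, which is roughly 1.50 rad. It met the stop post with about 12 N of wrist force.
- **Other things:** the white bowl and the jar stand upright on the table. The weight and the bottle are where they were at the start.
- **Forces:** wrist readings at the end of each move stayed below about 13 N.

Disagreement between checks: the first hub estimates differed by about 3 mm, and the spoke-angle readings by 1–2°. The final independent check agreed with the position I had aimed for.

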